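Probe the mortise and pick the plug that fills it

ROBOT

A 7-joint arm with a two-finger parallel gripper is mounted at the origin on a cart in front of the work surface, level with it; the furniture and walls round the work are solid. World frame = base frame: x ahead of the robot, y to its left, z up, the work surface at z = 0. Lengths are in mm, angles in rad, forces in N, time in s.
With the tool pointing down it reaches from about 400 to 875 mm from the base axis. Payload 4.4 kg.
Tool frame: the origin (TCP) lies at the very end of the fingers, on their centre line; the grasp point (between the pads) lies 19 mm behind it; z points along the fingers, y is the line along which they close (so a half turn about z gives the same grasp; the last joint's range is limited). The gripper opens to 85 mm and grips with 20 to 120 N. Pads are 22 mm wide; open, the fingers measure 114 mm over their backs; the gripper's body (76 mm by 85 mm) begins 54 mm behind the grasp point. The pads swing forward as they close: fully open they stand 13 mm farther back than shut.
Start: joints at [1.242, 0.628, 0.038, 1.517, -0.027, 0.996, -0.02], TCP at [168.889, -627.69, 202.613] pointing down, gripper open.
Joint ranges: [-3.06, 3.06], [-0.37, 2.12], [-1.25, 1.32], [0.18, 2.47], [-1.1, 4.24], [0.23, 1.98], [-2.94, 2.94]. Speed limits (rad/s): [2.57, 2.57, 3.14, 3.14, 3.14, 3.14, 3.14].

INTERFACE

Orientations are given as [roll, pitch, yaw] about the fixed x, y, z axes, in that order (R = Rz(yaw) Ry(pitch) Rx(roll)).
In Python, from cell import read_state, get_image, camera_params, finish_job gives the robot as it stands.
- The arm moves only by the tool arm_command, never from a script. Its argument "deltas" is a list of rows, each an object of numbers: "dx", "dy", "dz": the shift along the world's x, y, z in m; "yaw": the turn about the world's z in degrees; "jaw": the opening, from 0 (shut) to 1 (fully open). A call has 1 to 20 rows; each row is the pose to reach, as a shift and turn from the pose commanded when the call began; what a row does not reach only later rows make up. A row lasts 1/10 s, in which the tool goes at most 50 mm and 8.59 degrees, less where a joint would pass 70% of its speed; a pose out of reach is approached as far as the arm can. A call with a gripper value outside its range is refused whole. The fingers move at their own pace and stop on an object; the grip force is fixed at half the most. Time passes only in rows, so rows that repeat a pose let the fingers close. It gives the time, the measured TCP pose, the force, the opening and the grip force at its end, in the units of the state.
- read_state(): the state, without advancing time (a new reading comes with each control period).
- get_image(name): name is "side" or "top" or "wrist"; returns (picture, depth): 420x560x3 uint8, red, green, blue; 420x560 float32, mm along the optical axis (not along the pixel's ray), 0 where there is no reading.
- camera_params(name): a dict with "camera_matrix" (3x3 intrinsics, pixels), "extrinsics" (4x4, takes a point from camera to world coordinates). Camera axes: x right, y down, z forward; pixel columns grow to the right and rows downward; lengths in mm; the calibration is good to about 2 mm. A picture is of the moment at which its call begins: read the wrist's pose just before it. camera_params takes no time and is no camera call; for the wrist camera it gives the pose at the moment of the call.
- finish_job(): hands the job in; it is judged then, once.
The state is a dict: "clock": time; "qpos": joint angles; "qd": joint speeds; "tau": joint torques, N m; "eef_pos": TCP position; "tool_rot": TCP orientation; "force": force on the tool from outside, world axes, zero at the start; "torque": the same for the moment, N m; "width": finger opening in mm; "gripper_force": force on a finger pad.
Only numpy, scipy, OpenCV 4.12 (cv2) and the standard library are available. Lean on these libraries where they do the work, as an engineer would, in place of code of your own. Each camera call takes 0.05 s, during which the arm holds its last target. There are 200 camera calls.

TASK

Use the steel depth rod to feel for the bottom of the mortise in the post that stands in the gluing jig, then hang the rod back in the slot of its stand. Lay the plug whose length equals that depth flat in the jig's tray, and leave the other two plugs where they lie.

Things in the scene. Friction and masses are not known exactly. Their poses are not given: they have to be found in the camera images.
- rod: steel depth rod, loose, 140 to 260 g, hanging upright in its stand; origin: centre of its lower tip, z up the rod. Round shaft 12 mm thick, 125 mm long, with dark rings 60, 80 and 100 mm from the tip; round shoulder 34 mm across from 125 to 129 mm; square handle 24 by 24 mm (sides along x and y) from 129 to 181 mm, to be gripped from above
- stand: fixed wooden stand, 90 (x) by 100 (y) by 140 mm high; origin: centre of its underside. Its top is a fork 14 mm thick (70 mm in x) on two side cheeks. The slot is 16 mm wide, on y = 0, open to the front (x = -35 mm), closed at x = +9 mm; clear below. The rod hangs in it at about x = 0 by its shoulder, tip 15 mm above the bench; lift it a little and slide it out to -x
- jig: fixed plywood gluing jig, 160 (x) by 224 (y) mm, base board 4 mm thick; origin: underside, y = 0 lies between seat and tray. At +y the seat: fences 26 mm high round three sides of the post; at -y the tray
- jig_seat (a point): centre of the seat on the base board; the post in the jig is centred on it, with the same yaw as the jig
- jig_tray (a point): centre of the tray's floor, 4 mm above the bench; the tray is 140 mm (x) by 100 mm (y) inside, with walls 8 mm thick standing 14 mm above its floor; axes as the jig's
- post_1: wooden post block, upright and fixed, 76 (x) by 60 (y) by 115 mm high; origin: centre of its underside, z up. In the middle of its top a blind rectangular mortise, 34 mm (x) by 20 mm (y), flat-bottomed; depth 60, 80 or 100 mm, different in each post (not told which). Which post stands in the jig varies
- post_2: wooden post block, upright and fixed, 76 (x) by 60 (y) by 115 mm high; origin: centre of its underside, z up. In the middle of its top a blind rectangular mortise, 34 mm (x) by 20 mm (y), flat-bottomed; depth 60, 80 or 100 mm, different in each post (not told which). Which post stands in the jig varies
- post_3: wooden post block, upright and fixed, 76 (x) by 60 (y) by 115 mm high; origin: centre of its underside, z up. In the middle of its top a blind rectangular mortise, 34 mm (x) by 20 mm (y), flat-bottomed; depth 60, 80 or 100 mm, different in each post (not told which). Which post stands in the jig varies
- plug_a: dark wooden plug, a flat slip 100 mm long (x) by 32 mm wide (y) by 18 mm thick (z), lying flat and loose, 35 to 65 g; origin: centre of its underside
- plug_b: dark wooden plug, a flat slip 60 mm long (x) by 32 mm wide (y) by 18 mm thick (z), lying flat and loose, 35 to 65 g; origin: centre of its underside
- plug_c: dark wooden plug, a flat slip 80 mm long (x) by 32 mm wide (y) by 18 mm thick (z), lying flat and loose, 35 to 65 g; origin: centre of its underside
Things that resemble listed ones, but are neither listed nor needed, are in the scene too. Leave any red or turquoise look-alike of the rod alone.

How it is judged:
By the outcome, as a careful person would: the job done as asked, in the order asked, and still so for the second after the job is handed in, with the robot touching nothing.
It also fails if it takes over 61 s, if anything falls off the work surface, if the arm or the gripper's body presses on something with over 40 N, if the wrist force passes 120 N, or if a joint passes its speed limit or range.

## Working session

There is one attempt and no reset: what is moved stays moved. The work goes in short steps, Python scripts to look and compute and a tool call to move; the robot and the scene stay as the last step left them, time stands still between calls to the robot, and variables do not carry over. Pictures are saved under pics/ and viewed, at most 10 in all, crops included, and the job is handed in when it is done.

Besides the shell and the picture viewer there is one more tool, called after "Call:" as name([rows], argument=value, ...), one row to a line, values as JSON. arm_command: Moves the arm, as the interface text tells. Its arguments: {"type":"object","properties":{"deltas":{"type":"array"}},"required":["deltas"]}

```bash
mkdir -p pics; cat > h.py <<'E'
import numpy as np, cv2
from cell import *
def cloud(name):
    P=camera_params(name); im,d=get_image(name); K=np.array(P["camera_matrix"]);T=np.array(P["extrinsics"])
    v,u=np.mgrid[:d.shape[0],:d.shape[1]]
    p=np.stack([(u-K[0,2])/K[0,0]*d,(v-K[1,2])/K[1,1]*d,d],-1)@T[:3,:3].T+T[:3,3]
    p[d==0]=np.nan
    return im,d,p
def save(n,im): cv2.imwrite("pics/"+n+".png",cv2.cvtColor(im,cv2.COLOR_RGB2BGR))
E
python3 - <<'E'
from h import *
for n in("top","side"):
    im,d,p=cloud(n); save(n,im); np.savez(n,im=im,d=d,p=p); print(n,camera_params(n)["extrinsics"])
print(read_state())
E
```

```text
top [[ 1.31619109e-02 -9.90884478e-01  1.34069818e-01  3.18378253e+02]
 [-9.99868916e-01 -1.17780510e-02  1.11098650e-02  2.39113048e+01]
 [-9.42951163e-03 -1.34198470e-01 -9.90909610e-01  1.60630184e+03]
 [ 0.00000000e+00  0.00000000e+00  0.00000000e+00  1.00000000e+00]]
side [[-5.75245368e-01  5.15390168e-01 -6.35189531e-01  1.59262620e+03]
 [ 8.17862669e-01  3.75598814e-01 -4.35919930e-01  7.94031449e+02]
 [ 1.39075881e-02 -7.70258726e-01 -6.37579857e-01  1.15463712e+03]
 [ 0.00000000e+00  0.00000000e+00  0.00000000e+00  1.00000000e+00]]
{'clock': 0.1, 'qpos': array([ 1.24217803,  0.62924375,  0.0384546 ,  1.51825629, -0.02700351,
        0.996309  , -0.0200025 ]), 'qd': array([ 6.14801638e-04, -3.07011463e-03, -2.92254795e-04, -8.13767065e-04,
        7.53128425e-04, -4.91699483e-05,  2.59266107e-03]), 'tau': array([ 2.64374612e-03, -5.64525139e+01,  1.23013113e+00, -1.93972278e+01,
        1.11955465e-02,  5.43543545e-03, -9.77054896e-06]), 'eef_pos': array([ 168.73964349, -627.08954803,  201.79142199]), 'tool_rot': array([-3.13989455e+00,  1.92445718e-05,  2.62806202e-01]), 'force': array([0.38871559, 0.02994994, 0.39764735]), 'torque': array([-0.00888488,  0.03344777,  0.03072929]), 'gripper_force': 0.0, 'width': 85.33097599796824}
```

View pics/top.png

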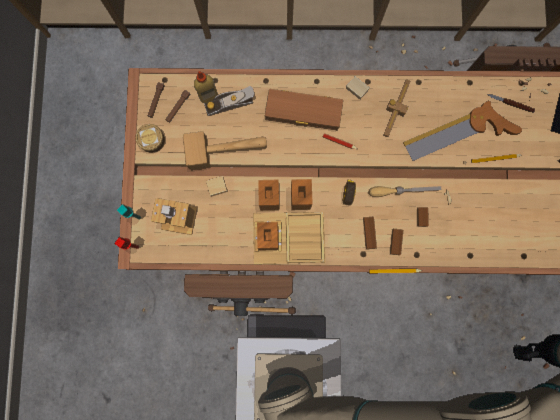

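View pics/side.png

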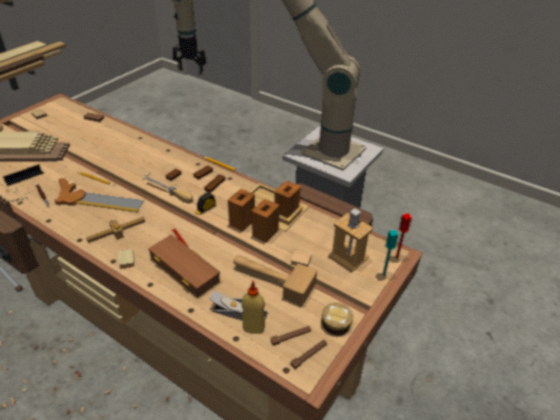

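The top view shows the stand at (173,214) with the rod handle at (168,210). The jig is at (288,238) with its post at (268,237). The plugs are at (370,233), (397,242) and (422,217), and the red and turquoise look-alikes at (123,242) and (125,211). Now measuring.

```bash
python3 - <<'E'
from h import *
z=np.load("top.npz"); im,p=z["im"],z["p"]
Z=p[...,2]; hsv=cv2.cvtColor(im,cv2.COLOR_RGB2HSV)
def rects(mask,box,amin,name):
    x0,x1,y0,y1=box; m=np.zeros_like(mask); m[y0:y1,x0:x1]=mask[y0:y1,x0:x1]
    n,l,s,c=cv2.connectedComponentsWithStats(m.astype(np.uint8))
    for i in range(1,n):
        if s[i,4]<amin: continue
        q=p[l==i]; r=cv2.minAreaRect(q[:,:2].astype(np.float32))
        print(name,"px",c[i].round(),"n",s[i,4],"z",np.nanmedian(q[:,2]).round(1),"rect",np.round(r[0],1),np.round(r[1],1),round(r[2],1),"mean",q.mean(0).round(1))
b=np.median(Z[240:260,450:540]);print("bench",b)
rects((Z>10)&(Z<26),(350,440,190,265),30,"plug")
rects((Z>105)&(Z<125),(240,320,170,260),30,"post")
rects((Z>130)&(Z<150),(140,200,190,245),30,"fork")
rects((Z>180)&(Z<210),(140,200,190,245),5,"handle")
rects((Z>60),(100,145,190,255),5,"looka")
rects((Z>9)&(Z<45),(250,330,205,270),30,"jig")
T=cv2.resize(im[180:270,100:335],None,fx=3.4,fy=3.4,interpolation=cv2.INTER_CUBIC);save("crop",T)
E
```

```text
bench nan
plug px [377. 194.] n 51 z 22.2 rect [ 599.7 -280.4] [66.1 17.7] 83.4 mean [ 599.7 -274.4   21.2]
plug px [423. 216.] n 200 z 16.7 rect [ 530.2 -416.3] [59.9 34.7] 0.3 mean [ 530.6 -415.6   16.9]
plug px [370. 233.] n 322 z 17.3 rect [ 477.9 -250.4] [99.3 32.8] 4.0 mean [ 476.9 -249.9   17.2]
plug px [396. 241.] n 265 z 17.1 rect [ 450.9 -332.3] [33.6 79.9] 82.9 mean [ 450.5 -332.1   17.3]
post px [301. 191.] n 448 z 114.7 rect [587.2 -31.9] [76.6 59.2] 1.6 mean [587.5 -32.5 114.7]
post px [268. 192.] n 439 z 114.3 rect [583.9  66.5] [75.9 59.6] 1.2 mean [584.1  65.9 114.2]
post px [267. 235.] n 459 z 114.7 rect [458.6  67.7] [74.7 59.1] 1.0 mean [458.   67.7 114.6]
fork px [170. 212.] n 683 z 139.7 rect [517.8 350.9] [101.4  70.1] 80.7 mean [517.7 348.6 139.6]
handle px [166. 209.] n 84 z 195.3 rect [518.2 350.3] [23.7 24.2] 81.7 mean [517.4 349.3 194. ]
looka px [126. 211.] n 160 z 167.5 rect [517.  475.5] [28.5 31.8] 54.0 mean [516.9 473.4 155.1]
looka px [123. 243.] n 160 z 169.6 rect [425.8 477.6] [30.7 28.1] 47.3 mean [424.9 475.  156.6]
jig px [300. 208.] n 35 z 29.2 rect [549.8 -32.1] [60.  11.9] 80.3 mean [550.3 -32.4  24.8]
jig px [269. 209.] n 33 z 25.3 rect [547.1  65.2] [ 1.4 56.4] 1.4 mean [547.2  64.6  29.9]
jig px [305. 237.] n 453 z 16.5 rect [461.7 -45.7] [124.6 158.4] 90.0 mean [461.3 -48.3  16.6]
jig px [270. 235.] n 212 z 25.8 rect [466.   68.8] [101.   85.1] 1.2 mean [464.7  61.8  25.4]
jig px [268. 236.] n 55 z 34.5 rect [462.3  68.3] [28.3 15.6] 0.9 mean [461.8  68.1  34.4]
```

View pics/crop.png

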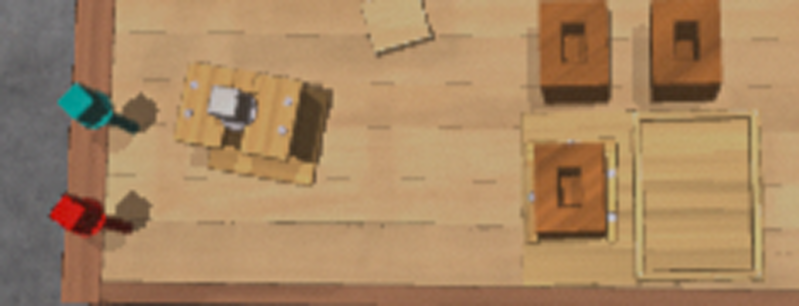

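Call:
arm_command([
  {"dx":0.33,"dy":0.33,"dz":0.12,"yaw":-10,"jaw":1},
  {"dx":0.33,"dy":0.33,"dz":0.12,"yaw":-20,"jaw":1},
  {"dx":0.33,"dy":0.33,"dz":0.12,"yaw":-24,"jaw":1},
  {"dx":0.33,"dy":0.33,"dz":0.12,"yaw":-24,"jaw":1},
  {"dx":0.33,"dy":0.33,"dz":0.12,"yaw":-24,"jaw":1},
  {"dx":0.33,"dy":0.33,"dz":0.12,"yaw":-24,"jaw":1},
  {"dx":0.33,"dy":0.33,"dz":0.12,"yaw":-24,"jaw":1},
  {"dx":0.33,"dy":0.33,"dz":0.12,"yaw":-24,"jaw":1},
  {"dx":0.33,"dy":0.33,"dz":0.12,"yaw":-24,"jaw":1},
  {"dx":0.33,"dy":0.38,"dz":0.12,"yaw":-24,"jaw":1},
  {"dx":0.34,"dy":0.43,"dz":0.12,"yaw":-24,"jaw":1},
  {"dx":0.34,"dy":0.48,"dz":0.12,"yaw":-24,"jaw":1},
  {"dx":0.34,"dy":0.53,"dz":0.12,"yaw":-24,"jaw":1},
  {"dx":0.34,"dy":0.58,"dz":0.12,"yaw":-24,"jaw":1},
  {"dx":0.34,"dy":0.63,"dz":0.12,"yaw":-24,"jaw":1},
  {"dx":0.34,"dy":0.68,"dz":0.12,"yaw":-24,"jaw":1},
  {"dx":0.34,"dy":0.69,"dz":0.12,"yaw":-24,"jaw":1},
  {"dx":0.34,"dy":0.69,"dz":0.12,"yaw":-24,"jaw":1},
])

```text
clock: 1.9
eef_pos: [508.0, 69.3, 322.3]
tool_rot: [-3.138, 0.001, -0.146]
force: [0.1, -0.7, -0.3]
width: 85.3
gripper_force: 0.0
```

```bash
cat >> h.py <<'E'
def wr(name,lo,hi,amin=100):
    s=read_state(); im,d,p=cloud("wrist"); save(name,im); np.savez(name,im=im,d=d,p=p); Z=p[...,2]
    print(s["clock"],s["eef_pos"].round(1),s["tool_rot"].round(3),s["force"].round(1),s["width"].round(1))
    for a,b in zip(lo,hi):
        n,l,st,c=cv2.connectedComponentsWithStats(((Z>a)&(Z<b)).astype(np.uint8))
        for i in range(1,n):
            if st[i,4]<amin: continue
            q=p[l==i]; r=cv2.minAreaRect(q[:,:2].astype(np.float32))
            print((a,b),"px",c[i].round(),"n",st[i,4],"z",np.nanmedian(q[:,2]).round(1),"rect",np.round(r[0],1),np.round(r[1],1),round(r[2],1),"mean",q.mean(0).round(1))
E
python3 - <<'E'
from h import *
wr("w1",[105,30,10],[125,60,22])
E
```

```text
Traceback (most recent call last):
  File "h.py", line 12, in wr
    print(s["clock"],s["eef_pos"].round(1),s["tool_rot"].round(3),s["force"].round(1),s["width"].round(1))
                                                                                      ^^^^^^^^^^^^^^^^
AttributeError: 'float' object has no attribute 'round'
```

View pics/w1.png

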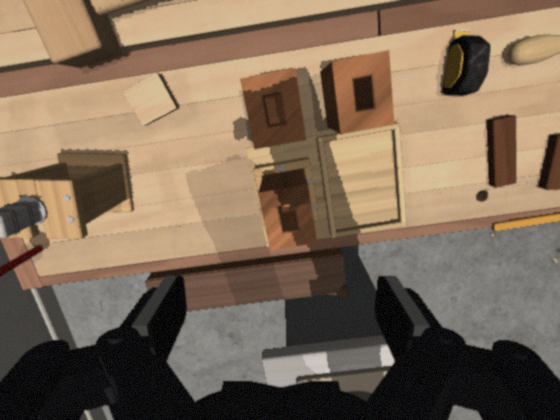

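The wrist view shows the jig post at (287,208) with its mortise near (290,215), the tray at (360,180), and the stand with the rod at the left edge (30,215).

```bash
sed -i 's/,s\["width"\].round(1))/,round(s["width"],1))/' h.py; python3 - <<'E'
from h import *
p=np.load("w1.npz")["p"]; Z=p[...,2]
for a,b in [(105,125),(10,23),(135,150),(180,205),(30,60)]:
    n,l,st,c=cv2.connectedComponentsWithStats(((Z>a)&(Z<b)).astype(np.uint8))
    for i in range(1,n):
        if st[i,4]<150 or c[i][1]>262: continue
        q=p[l==i]; r=cv2.minAreaRect(q[:,:2].astype(np.float32))
        print((a,b),"px",c[i].round(),st[i,4],"z",np.nanmedian(q[:,2]).round(1),np.round(r[0],1),np.round(r[1],1),round(r[2],1))
E
```

```text
(105, 125) px [363.  92.] 3736 z 115.2 [585.5 -32.2] [76.  60.5] 1.9
(105, 125) px [274. 108.] 3411 z 115.2 [582.8  66.4] [76.2 60. ] 1.9
(105, 125) px [ 86. 199.] 388 z 113.3 [513.6 305.5] [ 8.3 55.7] 87.8
(105, 125) px [288. 216.] 2638 z 115.2 [456.2  68.1] [76.6 60. ] 2.0
(10, 23) px [105.  46.] 285 z 16.5 [688.4 281.7] [36.3 78.4] 44.0
(10, 23) px [449.  67.] 236 z 17.2 [ 601.8 -171. ] [ 7.3 70.8] 80.1
(10, 23) px [516.  53.] 184 z 19.5 [ 605.9 -261. ] [32.8 28.4] 1.7
(10, 23) px [150.  99.] 1635 z 18.2 [619.5 234.7] [50.3 56.3] 16.9
(10, 23) px [504. 151.] 1786 z 18.1 [ 476.4 -249.5] [99.4 33.5] 4.8
(10, 23) px [365. 181.] 2055 z 17.9 [460.  -46.7] [156.2 115.9] 2.0
(10, 23) px [553. 167.] 652 z 17.5 [ 450.  -322.2] [19.9 79.9] 89.0
(10, 23) px [ 96. 171.] 1020 z 11.0 [516.4 350.6] [97.9 88.7] 80.7
(135, 150) px [ 47. 204.] 3290 z 140.3 [515.5 344. ] [86.5 70. ] 80.4
(135, 150) px [ 25. 233.] 169 z 139.9 [492.3 377. ] [28.3 12.9] 83.1
(180, 205) px [  7. 224.] 419 z 189.7 [516.  342.3] [26. 12.] 4.2
(30, 60) px [63. 16.] 304 z 59.5 [719.8 293.4] [41.8 34. ] 81.2
(30, 60) px [94. 29.] 1859 z 46.1 [708.1 267.5] [ 48.  130.4] 39.2
(30, 60) px [48. 31.] 381 z 59.5 [710.5 312.5] [54.2 35.7] 4.9
(30, 60) px [469.  64.] 1626 z 51.9 [ 600.4 -182.3] [30.5 69.8] 80.6
(30, 60) px [542.  48.] 495 z 32.0 [ 605.8 -279.1] [43.8 24.1] 81.7
(30, 60) px [327.  98.] 187 z 45.9 [584.6  -2.3] [75.1  0.5] 1.9
(30, 60) px [275. 109.] 448 z 55.4 [582.8  66.4] [34.1 20. ] 1.9
(30, 60) px [ 52. 171.] 194 z 44.2 [546.2 384.1] [19.5  7.6] 14.1
(30, 60) px [113. 185.] 452 z 45.6 [513.4 305.8] [ 8.2 56.1] 87.7
(30, 60) px [283. 176.] 187 z 45.7 [493.9  69.5] [ 1.  59.7] 1.7
(30, 60) px [288. 211.] 171 z 36.7 [444.5  68.4] [12.1 19.1] 0.3
```

Call:
arm_command([
  {"dx":0,"dy":0.05,"dz":0,"jaw":1},
  {"dx":0,"dy":0.1,"dz":0,"jaw":1},
  {"dx":0,"dy":0.15,"dz":0,"jaw":1},
  {"dx":0,"dy":0.2,"dz":0,"jaw":1},
  {"dx":-0.03,"dy":0.25,"dz":0,"jaw":1},
  {"dx":-0.06,"dy":0.28,"dz":0,"jaw":1},
  {"dx":-0.06,"dy":0.28,"dz":0,"jaw":1},
  {"dx":-0.06,"dy":0.28,"dz":0,"jaw":1},
])

```text
invalid input at $.deltas[0]: expected keys dx, dy, dz, yaw, jaw
```

```bash
python3 - <<'E'
from h import *
wr("w2",[133,183],[147,205])
E
```

```text
1.95 [508.3  65.4 322.2] [-3.141e+00  1.000e-03 -1.500e-01] [-0.5 -0.4  0.6] 85.5
(133, 147) px [ 46. 206.] n 3247 z 140.2 rect [514.9 341.6] [82. 70.] 80.7 mean [519.7 329.4 140.2]
(133, 147) px [ 22. 235.] n 186 z 139.8 rect [487.4 376.1] [12.6 31.4] 15.6 mean [490.4 371.2 139.2]
(183, 205) px [  4. 227.] n 246 z 188.9 rect [515.2 341.2] [ 6.6 24.2] 85.8 mean [514.8 340.2 189. ]
```

Call:
arm_command([
  {"dx":0,"dy":0.05,"dz":0,"yaw":0,"jaw":1},
  {"dx":0,"dy":0.1,"dz":0,"yaw":0,"jaw":1},
  {"dx":0,"dy":0.15,"dz":0,"yaw":0,"jaw":1},
  {"dx":0,"dy":0.2,"dz":0,"yaw":0,"jaw":1},
  {"dx":-0.03,"dy":0.24,"dz":0,"yaw":0,"jaw":1},
  {"dx":-0.06,"dy":0.28,"dz":0,"yaw":0,"jaw":1},
  {"dx":-0.06,"dy":0.28,"dz":0,"yaw":0,"jaw":1},
  {"dx":-0.06,"dy":0.28,"dz":0,"yaw":0,"jaw":1},
  {"dx":-0.06,"dy":0.28,"dz":0,"yaw":0,"jaw":1},
  {"dx":-0.06,"dy":0.28,"dz":0,"yaw":0,"jaw":1},
])

```text
clock: 3.0
eef_pos: [450.5, 340.0, 322.6]
tool_rot: [3.141, -0.001, -0.16]
force: [-0.5, -0.4, 0.2]
width: 85.4
gripper_force: 0.0
```

```bash
python3 - <<'E'
from h import *
wr("w2",[133,183],[147,205])
E
```

```text
3.0 [450.5 340.  322.6] [ 3.141e+00 -1.000e-03 -1.600e-01] [-0.5 -0.4  0.2] 85.4
(133, 147) px [260. 119.] n 5576 z 140.3 rect [515.9 351.8] [100.1  69.6] 80.8 mean [518.8 350.6 140.3]
(133, 147) px [148. 139.] n 154 z 141.2 rect [517.7 470.7] [33.9 16.8] 2.3 mean [518.5 470.2 140.7]
(133, 147) px [167. 218.] n 144 z 141.4 rect [426.4 472.7] [33.6 17.5] 12.7 mean [430.  473.4 140.6]
(183, 205) px [256. 124.] n 771 z 195.9 rect [516.5 351.8] [24.2 24. ] 80.6 mean [517.1 351.2 195.6]
```

Call:
arm_command([
  {"dx":0.04,"dy":0.01,"dz":0,"yaw":0,"jaw":1},
  {"dx":0.067,"dy":0.01,"dz":-0.03,"yaw":0,"jaw":1},
  {"dx":0.067,"dy":0.01,"dz":-0.07,"yaw":0,"jaw":1},
  {"dx":0.067,"dy":0.01,"dz":-0.1,"yaw":0,"jaw":1},
  {"dx":0.067,"dy":0.01,"dz":-0.1,"yaw":0,"jaw":1},
  {"dx":0.067,"dy":0.01,"dz":-0.1,"yaw":0,"jaw":1},
  {"dx":0.067,"dy":0.01,"dz":-0.1,"yaw":0,"jaw":1},
])

```text
clock: 3.75
eef_pos: [517.3, 352.9, 224.9]
tool_rot: [-3.139, -0.003, -0.157]
force: [0.5, 0.7, -0.1]
width: 85.4
gripper_force: 0.0
```

Call:
arm_command([
  {"dx":0,"dy":0,"dz":-0.03,"yaw":0,"jaw":1},
  {"dx":0,"dy":0,"dz":-0.06,"yaw":0,"jaw":1},
  {"dx":0,"dy":0,"dz":-0.07,"yaw":0,"jaw":1},
  {"dx":0,"dy":0,"dz":-0.07,"yaw":0,"jaw":1},
  {"dx":0,"dy":0,"dz":-0.07,"yaw":0,"jaw":0},
  {"dx":0,"dy":0,"dz":-0.07,"yaw":0,"jaw":0},
  {"dx":0,"dy":0,"dz":-0.07,"yaw":0,"jaw":0},
  {"dx":0,"dy":0,"dz":-0.07,"yaw":0,"jaw":0},
  {"dx":0,"dy":0,"dz":-0.07,"yaw":0,"jaw":0},
  {"dx":0,"dy":0,"dz":-0.07,"yaw":0,"jaw":0},
  {"dx":0,"dy":0,"dz":-0.07,"yaw":0,"jaw":0},
  {"dx":0,"dy":0,"dz":-0.07,"yaw":0,"jaw":0},
])

```text
clock: 4.95
eef_pos: [516.3, 352.4, 153.6]
tool_rot: [-3.141, -0.001, -0.156]
force: [-0.8, -1.3, 5.8]
width: 22.5
gripper_force: 59.8
```

Call:
arm_command([
  {"dx":0,"dy":0,"dz":0.004,"yaw":0,"jaw":0},
  {"dx":0,"dy":0,"dz":0.008,"yaw":0,"jaw":0},
  {"dx":0,"dy":0,"dz":0.008,"yaw":0,"jaw":0},
  {"dx":0,"dy":0,"dz":0.008,"yaw":0,"jaw":0},
])

```text
clock: 5.35
eef_pos: [515.8, 352.3, 160.5]
tool_rot: [3.141, 0.0, -0.156]
force: [0.7, -0.3, -1.8]
width: 22.6
gripper_force: 58.9
```

Call:
arm_command([
  {"dx":-0.015,"dy":0.002,"dz":0,"yaw":0,"jaw":0},
  {"dx":-0.03,"dy":0.005,"dz":0,"yaw":0,"jaw":0},
  {"dx":-0.045,"dy":0.007,"dz":0,"yaw":0,"jaw":0},
  {"dx":-0.06,"dy":0.01,"dz":0,"yaw":0,"jaw":0},
  {"dx":-0.079,"dy":0.013,"dz":0,"yaw":0,"jaw":0},
  {"dx":-0.079,"dy":0.013,"dz":0,"yaw":0,"jaw":0},
  {"dx":-0.079,"dy":0.013,"dz":0.04,"yaw":0,"jaw":0},
  {"dx":-0.079,"dy":0.013,"dz":0.08,"yaw":0,"jaw":0},
  {"dx":-0.079,"dy":0.013,"dz":0.12,"yaw":0,"jaw":0},
  {"dx":-0.079,"dy":0.013,"dz":0.12,"yaw":0,"jaw":0},
  {"dx":-0.079,"dy":0.013,"dz":0.12,"yaw":0,"jaw":0},
])

```text
clock: 6.45
eef_pos: [437.5, 365.4, 281.4]
tool_rot: [-3.14, -0.002, -0.156]
force: [0.5, -0.5, -2.6]
width: 22.4
gripper_force: 59.6
```

```bash
python3 - <<'E'
from h import *
wr("w3",[105],[125])
E
```

```text
6.45 [437.5 365.4 281.4] [-3.14e+00 -2.00e-03 -1.56e-01] [ 0.5 -0.5 -2.6] 22.4
(105, 125) px [554.  14.] n 329 z 111.3 rect [555.8  95.4] [25.5  6.2] 13.3 mean [555.5  95.2 111.1]
(105, 125) px [548. 126.] n 1795 z 114.8 rect [455.3  90.1] [76.8 19.8] 0.9 mean [455.5  93.1 113.6]
```

View pics/w3.png

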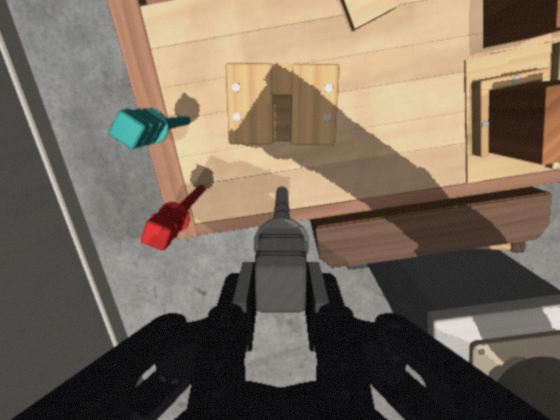

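The rod hangs upright in the gripper with its tip at (283,190). The stand's slot is empty at (283,118) and the look-alikes have not moved.

Call:
arm_command([
  {"dx":0,"dy":-0.05,"dz":0.01,"yaw":0,"jaw":0},
  {"dx":0,"dy":-0.1,"dz":0.01,"yaw":0,"jaw":0},
  {"dx":0,"dy":-0.15,"dz":0.01,"yaw":0,"jaw":0},
  {"dx":0,"dy":-0.2,"dz":0.01,"yaw":0,"jaw":0},
  {"dx":0.01,"dy":-0.24,"dz":0.01,"yaw":0,"jaw":0},
  {"dx":0.02,"dy":-0.28,"dz":0.01,"yaw":0,"jaw":0},
  {"dx":0.02,"dy":-0.297,"dz":0.01,"yaw":0,"jaw":0},
  {"dx":0.02,"dy":-0.297,"dz":0.01,"yaw":0,"jaw":0},
  {"dx":0.02,"dy":-0.297,"dz":0,"yaw":0,"jaw":0},
  {"dx":0.02,"dy":-0.297,"dz":0,"yaw":0,"jaw":0},
  {"dx":0.02,"dy":-0.297,"dz":0,"yaw":0,"jaw":0},
])

```text
clock: 7.6
eef_pos: [456.1, 69.6, 279.7]
tool_rot: [3.141, 0.002, -0.154]
force: [-0.2, 1.0, -0.9]
width: 22.2
gripper_force: 59.7
```

```bash
python3 - <<'E'
from h import *
wr("w4",[105,146],[120,170],60)
z=np.load("w4.npz"); save("w4c",cv2.resize(z["im"][60:330,180:400],None,fx=2.2,fy=2.2))
p=z["p"]
for v in range(100,250,8): print(v,[(c,*p[v,c].round(0)) for c in (283,)])
E
```

```text
7.6 [456.1  69.6 279.7] [ 3.141e+00  2.000e-03 -1.540e-01] [-0.2  1.  -0.9] 22.2
(105, 120) px [263.  50.] n 5102 z 115.2 rect [583.   66.5] [76.3 60.4] 1.9 mean [584.6  66.3 115.1]
(105, 120) px [368.  38.] n 4483 z 115.1 rect [582.4 -32.3] [69.7 60.9] 1.8 mean [579.5 -30.8 114.8]
(105, 120) px [ 45. 164.] n 561 z 112.7 rect [513.4 306. ] [ 8. 56.] 86.8 mean [514.4 305.6 112.6]
(105, 120) px [282. 180.] n 3255 z 115.2 rect [456.2  68.2] [76.4 60. ] 2.0 mean [461.2  67.5 115.1]
(146, 170) px [282. 191.] n 80 z 158.7 rect [459.7  67.3] [11.4  5.2] 75.0 mean [460.8  67.5 158.9]
100 [(283, np.float64(540.0), np.float64(53.0), np.float64(-1.0))]
108 [(283, np.float64(530.0), np.float64(55.0), np.float64(5.0))]
116 [(283, np.float64(521.0), np.float64(56.0), np.float64(4.0))]
124 [(283, np.float64(511.0), np.float64(58.0), np.float64(5.0))]
132 [(283, np.float64(502.0), np.float64(59.0), np.float64(27.0))]
140 [(283, np.float64(494.0), np.float64(60.0), np.float64(44.0))]
148 [(283, np.float64(494.0), np.float64(61.0), np.float64(117.0))]
156 [(283, np.float64(486.0), np.float64(62.0), np.float64(116.0))]
164 [(283, np.float64(478.0), np.float64(64.0), np.float64(116.0))]
172 [(283, np.float64(454.0), np.float64(67.0), np.float64(35.0))]
180 [(283, np.float64(444.0), np.float64(68.0), np.float64(37.0))]
188 [(283, np.float64(462.0), np.float64(66.0), np.float64(150.0))]
196 [(283, np.float64(462.0), np.float64(67.0), np.float64(179.0))]
204 [(283, np.float64(462.0), np.float64(67.0), np.float64(202.0))]
212 [(283, np.float64(462.0), np.float64(67.0), np.float64(224.0))]
220 [(283, np.float64(473.0), np.float64(66.0), np.float64(271.0))]
228 [(283, np.float64(468.0), np.float64(66.0), np.float64(271.0))]
236 [(283, np.float64(469.0), np.float64(66.0), np.float64(286.0))]
244 [(283, np.float64(469.0), np.float64(66.0), np.float64(296.0))]
```

View pics/w4c.png

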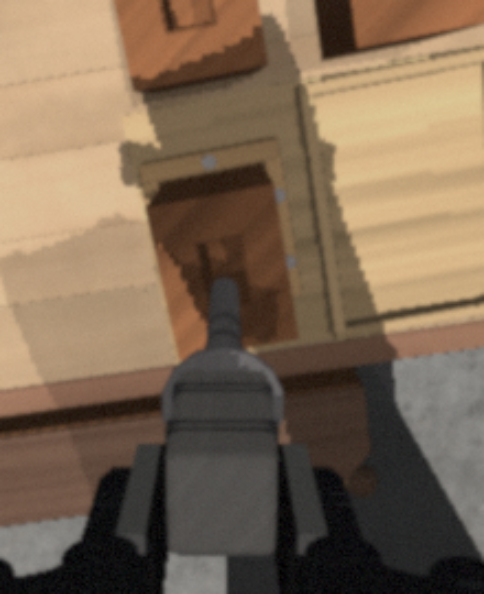

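The rod tip (crop 225,285) stands over the mortise (crop 222,265) and the shaft axis agrees with the post centre to within about 1 mm. Next I lower it.

Call:
arm_command([
  {"dx":0,"dy":0,"dz":-0.015,"yaw":0,"jaw":0},
  {"dx":0,"dy":0,"dz":-0.03,"yaw":0,"jaw":0},
  {"dx":0,"dy":0,"dz":-0.045,"yaw":0,"jaw":0},
  {"dx":0,"dy":0,"dz":-0.06,"yaw":0,"jaw":0},
  {"dx":0,"dy":0,"dz":-0.072,"yaw":0,"jaw":0},
  {"dx":0,"dy":0,"dz":-0.08,"yaw":0,"jaw":0},
  {"dx":0,"dy":0,"dz":-0.08,"yaw":0,"jaw":0},
  {"dx":0,"dy":0,"dz":-0.08,"yaw":0,"jaw":0},
])

```text
clock: 8.45
eef_pos: [457.2, 68.6, 200.9]
tool_rot: [-3.141, -0.001, -0.156]
force: [-0.4, -0.9, -1.5]
width: 22.6
gripper_force: 59.8
```

Call:
arm_command([
  {"dx":0,"dy":0,"dz":-0.003,"yaw":0,"jaw":0},
  {"dx":0,"dy":0,"dz":-0.006,"yaw":0,"jaw":0},
  {"dx":0,"dy":0,"dz":-0.009,"yaw":0,"jaw":0},
  {"dx":0,"dy":0,"dz":-0.009,"yaw":0,"jaw":0},
  {"dx":0,"dy":0,"dz":-0.009,"yaw":0,"jaw":0},
])

```text
clock: 8.95
eef_pos: [456.8, 68.3, 191.6]
tool_rot: [3.142, 0.0, -0.156]
force: [-0.2, -0.5, -1.5]
width: 22.5
gripper_force: 59.8
```

Call:
arm_command([
  {"dx":0,"dy":0,"dz":-0.004,"yaw":0,"jaw":0},
  {"dx":0,"dy":0,"dz":-0.009,"yaw":0,"jaw":0},
  {"dx":0,"dy":0,"dz":-0.014,"yaw":0,"jaw":0},
  {"dx":0,"dy":0,"dz":-0.014,"yaw":0,"jaw":0},
  {"dx":0,"dy":0,"dz":-0.014,"yaw":0,"jaw":0},
])

```text
clock: 9.45
eef_pos: [456.7, 68.3, 177.4]
tool_rot: [3.141, 0.001, -0.156]
force: [0.3, -0.4, -1.8]
width: 22.3
gripper_force: 59.8
```

Call:
arm_command([
  {"dx":0,"dy":0,"dz":-0.002,"yaw":0,"jaw":0},
  {"dx":0,"dy":0,"dz":-0.004,"yaw":0,"jaw":0},
  {"dx":0,"dy":0,"dz":-0.004,"yaw":0,"jaw":0},
])

```text
clock: 9.75
eef_pos: [457.0, 68.3, 173.6]
tool_rot: [-3.142, -0.0, -0.156]
force: [0.1, 0.1, -2.5]
width: 22.4
gripper_force: 59.9
```

Call:
arm_command([
  {"dx":0,"dy":0,"dz":-0.001,"yaw":0,"jaw":0},
  {"dx":0,"dy":0,"dz":-0.002,"yaw":0,"jaw":0},
  {"dx":0,"dy":0,"dz":-0.002,"yaw":0,"jaw":0},
])

```text
clock: 10.05
eef_pos: [458.4, 68.5, 173.3]
tool_rot: [-3.141, -0.003, -0.156]
force: [-0.9, -0.3, 13.2]
width: 22.6
gripper_force: 61.7
```

Contact is at TCP z 173, so the tip is at about z 35 and the depth is 80 mm. That makes plug_c the right one. Next I hang the rod back.

Call:
arm_command([
  {"dx":0,"dy":0,"dz":0.02,"yaw":0,"jaw":0},
  {"dx":0,"dy":0,"dz":0.05,"yaw":0,"jaw":0},
  {"dx":0,"dy":0,"dz":0.085,"yaw":0,"jaw":0},
  {"dx":0,"dy":0,"dz":0.119,"yaw":0,"jaw":0},
  {"dx":0,"dy":0,"dz":0.119,"yaw":0,"jaw":0},
  {"dx":0,"dy":0.04,"dz":0.119,"yaw":0,"jaw":0},
  {"dx":-0.02,"dy":0.08,"dz":0.119,"yaw":0,"jaw":0},
  {"dx":-0.02,"dy":0.13,"dz":0.119,"yaw":0,"jaw":0},
  {"dx":-0.02,"dy":0.18,"dz":0.119,"yaw":0,"jaw":0},
  {"dx":-0.02,"dy":0.23,"dz":0.119,"yaw":0,"jaw":0},
  {"dx":-0.02,"dy":0.27,"dz":0.119,"yaw":0,"jaw":0},
  {"dx":-0.02,"dy":0.297,"dz":0.119,"yaw":0,"jaw":0},
  {"dx":-0.02,"dy":0.297,"dz":0.109,"yaw":0,"jaw":0},
  {"dx":-0.02,"dy":0.297,"dz":0.109,"yaw":0,"jaw":0},
  {"dx":-0.02,"dy":0.297,"dz":0.109,"yaw":0,"jaw":0},
])

```text
clock: 11.55
eef_pos: [436.9, 363.4, 279.7]
tool_rot: [3.139, 0.001, -0.158]
force: [-0.0, -0.2, -1.8]
width: 22.2
gripper_force: 59.9
```

```bash
python3 - <<'E'
from h import *
wr("w5",[133,144],[143,180],60)
p=np.load("w5.npz")["p"]
print(p[196:232:8,283].round(1))
E
```

```text
11.55 [436.9 363.4 279.7] [ 3.139e+00  1.000e-03 -1.580e-01] [-0.  -0.2 -1.8] 22.2
(133, 143) px [279. 101.] n 8203 z 140.2 rect [516.3 351.7] [100.3  70.2] 80.7 mean [519.  351.3 140.2]
(133, 143) px [151. 124.] n 132 z 138.2 rect [517.2 471. ] [33.  15.7] 0.8 mean [517.6 470.4 138.2]
(133, 143) px [173. 214.] n 117 z 137.7 rect [427.1 472.2] [30.4 15.8] 15.9 mean [430.5 472.9 137.8]
(144, 180) px [140. 126.] n 708 z 165.3 rect [517.  478.8] [24.6 25.3] 47.0 mean [517.6 470.2 164.5]
(144, 180) px [282. 192.] n 124 z 163.6 rect [440.7 360.7] [11.5  5.6] 74.9 mean [441.6 360.9 162.7]
(144, 180) px [164. 223.] n 620 z 165.1 rect [426.8 473.4] [33.6 17.9] 16.6 mean [430.1 473.2 164.1]
[[442.7 360.1 179.9]
 [443.  360.3 204.5]
 [442.5 360.6 223.1]
 [453.3 359.4 271.1]
 [448.1 360.2 270.3]]
```

Call:
arm_command([
  {"dx":0,"dy":0,"dz":-0.04,"yaw":0,"jaw":0},
  {"dx":0,"dy":0,"dz":-0.08,"yaw":0,"jaw":0},
  {"dx":0,"dy":0,"dz":-0.11,"yaw":0,"jaw":0},
  {"dx":0,"dy":0,"dz":-0.119,"yaw":0,"jaw":0},
  {"dx":0,"dy":0,"dz":-0.119,"yaw":0,"jaw":0},
  {"dx":0,"dy":0,"dz":-0.119,"yaw":0,"jaw":0},
])

```text
clock: 12.2
eef_pos: [438.1, 365.8, 163.2]
tool_rot: [-3.139, -0.002, -0.157]
force: [-0.3, -0.5, -1.6]
width: 22.3
gripper_force: 59.9
```

```bash
python3 - <<'E'
from h import *
wr("w6",[133,150],[144,168],60)
z=np.load("w6.npz"); save("w6c",cv2.resize(z["im"][0:300,140:440],None,fx=2,fy=2))
E
```

```text
12.2 [438.1 365.8 163.2] [-3.139e+00 -2.000e-03 -1.570e-01] [-0.3 -0.5 -1.6] 22.3
(133, 144) px [283.  98.] n 20804 z 140.2 rect [516.5 351.8] [100.4  70.3] 80.7 mean [519.9 351.3 140.2]
(133, 144) px [ 82. 137.] n 578 z 138.9 rect [517.8 470.5] [34.4 17.9] 2.5 mean [517.7 470.1 138.8]
(133, 144) px [123. 270.] n 462 z 138.7 rect [425.  480.2] [24.5 25.1] 56.8 mean [430.7 473.3 138.8]
(150, 168) px [ 60. 141.] n 1266 z 159.6 rect [517.7 470.8] [33.9 18.2] 1.4 mean [517.8 470.  159.3]
(150, 168) px [281. 230.] n 869 z 154.3 rect [444.9 364.3] [32.8 22.3] 81.0 mean [449.1 363.7 156.8]
(150, 168) px [107. 286.] n 973 z 159.3 rect [426.4 472.7] [34.  17.8] 14.2 mean [430.7 473.1 159.3]
```

View pics/w6c.png

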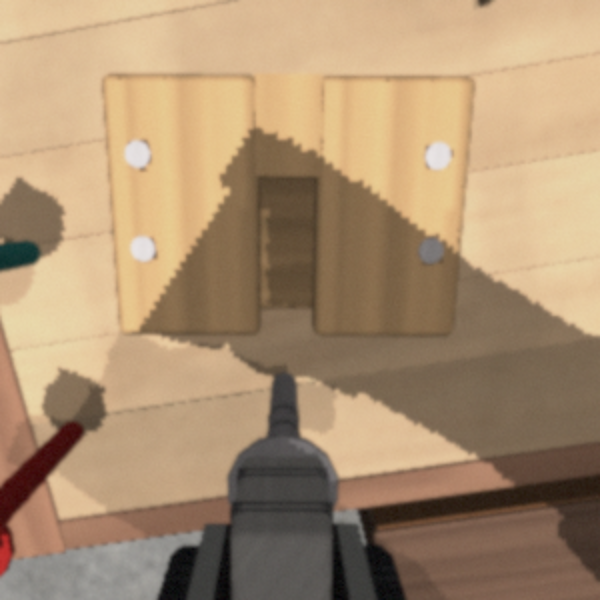

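The rod (crop 284,470) lines up with the slot (crop 287,250), and the shoulder is above the fork. I slide it in.

Call:
arm_command([
  {"dx":0.015,"dy":-0.003,"dz":0,"yaw":0,"jaw":0},
  {"dx":0.03,"dy":-0.005,"dz":0,"yaw":0,"jaw":0},
  {"dx":0.045,"dy":-0.008,"dz":0,"yaw":0,"jaw":0},
  {"dx":0.06,"dy":-0.01,"dz":0,"yaw":0,"jaw":0},
  {"dx":0.072,"dy":-0.012,"dz":0,"yaw":0,"jaw":0},
  {"dx":0.079,"dy":-0.013,"dz":0,"yaw":0,"jaw":0},
  {"dx":0.079,"dy":-0.013,"dz":0,"yaw":0,"jaw":0},
  {"dx":0.079,"dy":-0.013,"dz":0,"yaw":0,"jaw":0},
  {"dx":0.079,"dy":-0.013,"dz":-0.004,"yaw":0,"jaw":0},
  {"dx":0.079,"dy":-0.013,"dz":-0.008,"yaw":0,"jaw":0},
  {"dx":0.079,"dy":-0.013,"dz":-0.008,"yaw":0,"jaw":0},
  {"dx":0.079,"dy":-0.013,"dz":-0.008,"yaw":0,"jaw":0},
])

```text
clock: 13.45
eef_pos: [515.4, 352.7, 153.6]
tool_rot: [-3.141, 0.0, -0.155]
force: [-0.8, 0.3, 0.8]
width: 22.5
gripper_force: 60.2
```

Now seated. I lower it 1 mm more, open the fingers, rise and look.

Call:
arm_command([
  {"dx":0,"dy":0,"dz":-0.001,"yaw":0,"jaw":0},
  {"dx":0,"dy":0,"dz":-0.001,"yaw":0,"jaw":0},
  {"dx":0,"dy":0,"dz":-0.001,"yaw":0,"jaw":1},
  {"dx":0,"dy":0,"dz":-0.001,"yaw":0,"jaw":1},
  {"dx":0,"dy":0,"dz":-0.001,"yaw":0,"jaw":1},
  {"dx":0,"dy":0,"dz":-0.001,"yaw":0,"jaw":1},
  {"dx":0,"dy":0,"dz":-0.001,"yaw":0,"jaw":1},
  {"dx":0,"dy":0,"dz":-0.001,"yaw":0,"jaw":1},
  {"dx":0,"dy":0,"dz":0.03,"yaw":0,"jaw":1},
  {"dx":0,"dy":0,"dz":0.07,"yaw":0,"jaw":1},
  {"dx":-0.03,"dy":0,"dz":0.12,"yaw":0,"jaw":1},
  {"dx":-0.07,"dy":0,"dz":0.14,"yaw":0,"jaw":1},
  {"dx":-0.07,"dy":0,"dz":0.14,"yaw":0,"jaw":1},
  {"dx":-0.07,"dy":0,"dz":0.14,"yaw":0,"jaw":1},
  {"dx":-0.07,"dy":0,"dz":0.14,"yaw":0,"jaw":1},
])

```text
clock: 14.95
eef_pos: [446.5, 351.6, 292.9]
tool_rot: [3.14, -0.0, -0.157]
force: [0.5, -0.1, 0.3]
width: 85.3
gripper_force: 0.0
```

```bash
python3 - <<'E'
from h import *
wr("w7",[133,185],[147,205],60)
E
```

```text
14.95 [446.5 351.6 292.9] [ 3.14  -0.    -0.157] [ 0.5 -0.1  0.3] 85.3
(133, 147) px [269. 114.] n 6787 z 140.2 rect [516.2 351.8] [100.2  69.6] 81.1 mean [519.1 350.9 140.3]
(133, 147) px [147. 136.] n 184 z 140.4 rect [517.7 470.4] [33.3 16.6] 1.9 mean [518.  469.9 140.3]
(133, 147) px [167. 221.] n 174 z 140.6 rect [426.3 472.8] [33.6 17.1] 14.4 mean [430.3 473.3 140.3]
(185, 205) px [266. 120.] n 927 z 196.0 rect [516.5 352.1] [24.  23.6] 80.9 mean [516.3 352.  195.8]
```

The rod hangs back in place, its handle top at z 196 and centred on the slot. Next is plug_c, the 80 mm one.

Call:
arm_command([
  {"dx":0.02,"dy":-0.04,"dz":0,"yaw":0,"jaw":0.65},
  {"dx":0.03,"dy":-0.08,"dz":0,"yaw":0,"jaw":0.65},
  {"dx":0.03,"dy":-0.13,"dz":0,"yaw":0,"jaw":0.65},
  {"dx":0.03,"dy":-0.18,"dz":0,"yaw":0,"jaw":0.65},
  {"dx":0.03,"dy":-0.23,"dz":0,"yaw":0,"jaw":0.65},
  {"dx":0.03,"dy":-0.28,"dz":0,"yaw":0,"jaw":0.65},
  {"dx":0.03,"dy":-0.33,"dz":0,"yaw":0,"jaw":0.65},
  {"dx":0.03,"dy":-0.38,"dz":0,"yaw":0,"jaw":0.65},
  {"dx":0.03,"dy":-0.43,"dz":0,"yaw":0,"jaw":0.65},
  {"dx":0.03,"dy":-0.48,"dz":0,"yaw":0,"jaw":0.65},
  {"dx":0.02,"dy":-0.52,"dz":0,"yaw":0,"jaw":0.65},
  {"dx":0,"dy":-0.56,"dz":0,"yaw":2,"jaw":0.65},
  {"dx":-0.02,"dy":-0.6,"dz":0,"yaw":2,"jaw":0.65},
  {"dx":-0.04,"dy":-0.64,"dz":0,"yaw":2,"jaw":0.65},
  {"dx":-0.05,"dy":-0.68,"dz":0,"yaw":2,"jaw":0.65},
  {"dx":-0.05,"dy":-0.68,"dz":0,"yaw":2,"jaw":0.65},
  {"dx":-0.05,"dy":-0.68,"dz":0,"yaw":2,"jaw":0.65},
  {"dx":-0.05,"dy":-0.68,"dz":0,"yaw":2,"jaw":0.65},
  {"dx":-0.05,"dy":-0.68,"dz":0,"yaw":2,"jaw":0.65},
])

```text
clock: 16.9
eef_pos: [396.6, -326.4, 293.2]
tool_rot: [-3.141, 0.001, -0.119]
force: [0.3, 0.5, 0.2]
width: 55.5
gripper_force: 0.0
```

```bash
python3 - <<'E'
from h import *
wr("w8",[9],[26],400)
E
```

```text
16.9 [ 396.6 -326.4  293.2] [-3.141e+00  1.000e-03 -1.190e-01] [0.3 0.5 0.2] 55.5
(9, 26) px [44. 43.] n 701 z 17.8 rect [571.7 -51.3] [47.7 96.6] 54.0 mean [580.6 -57.1  17.6]
(9, 26) px [340.  52.] n 1427 z 18.1 rect [ 528.5 -416.3] [32.3 60. ] 89.9 mean [ 528.8 -415.6   17.9]
(9, 26) px [215. 111.] n 2028 z 18.1 rect [ 476.1 -250.1] [100.2  32.4] 4.5 mean [ 477.9 -250.9   18. ]
(9, 26) px [ 66. 138.] n 3242 z 17.6 rect [460.  -47.1] [156.2 118.2] 1.8 mean [466.1 -47.   16.6]
(9, 26) px [281. 125.] n 1524 z 18.2 rect [ 448.4 -333.1] [31.7 79.6] 82.6 mean [ 450.  -333.1   18.1]
(9, 26) px [ 13. 151.] n 791 z 18.8 rect [461.7  32.4] [92.8 14.1] 1.7 mean [460.   28.   18.6]
```

Call:
arm_command([
  {"dx":0.03,"dy":-0.005,"dz":-0.03,"yaw":-0.6,"jaw":0.65},
  {"dx":0.052,"dy":-0.006,"dz":-0.07,"yaw":-0.6,"jaw":0.65},
  {"dx":0.052,"dy":-0.006,"dz":-0.12,"yaw":-0.6,"jaw":0.65},
  {"dx":0.052,"dy":-0.006,"dz":-0.17,"yaw":-0.6,"jaw":0.65},
  {"dx":0.052,"dy":-0.006,"dz":-0.22,"yaw":-0.6,"jaw":0.65},
  {"dx":0.052,"dy":-0.006,"dz":-0.25,"yaw":-0.6,"jaw":0.65},
  {"dx":0.052,"dy":-0.006,"dz":-0.25,"yaw":-0.6,"jaw":0.65},
  {"dx":0.052,"dy":-0.006,"dz":-0.25,"yaw":-0.6,"jaw":0.65},
])

```text
clock: 17.75
eef_pos: [448.5, -333.3, 44.0]
tool_rot: [-3.141, -0.0, -0.131]
force: [0.4, -0.3, 0.8]
width: 55.6
gripper_force: 0.0
```

Call:
arm_command([
  {"dx":0,"dy":0,"dz":-0.02,"yaw":0,"jaw":0.65},
  {"dx":0,"dy":0,"dz":-0.033,"yaw":0,"jaw":0.65},
  {"dx":0,"dy":0,"dz":-0.039,"yaw":0,"jaw":0.65},
  {"dx":0,"dy":0,"dz":-0.039,"yaw":0,"jaw":0.65},
  {"dx":0,"dy":0,"dz":-0.039,"yaw":0,"jaw":0},
  {"dx":0,"dy":0,"dz":-0.039,"yaw":0,"jaw":0},
  {"dx":0,"dy":0,"dz":-0.039,"yaw":0,"jaw":0},
  {"dx":0,"dy":0,"dz":-0.039,"yaw":0,"jaw":0},
  {"dx":0,"dy":0,"dz":-0.039,"yaw":0,"jaw":0},
  {"dx":0,"dy":0,"dz":-0.039,"yaw":0,"jaw":0},
])

```text
clock: 18.75
eef_pos: [447.9, -333.7, 4.7]
tool_rot: [3.142, -0.0, -0.132]
force: [-0.2, 0.2, 1.1]
width: 0.1
gripper_force: 0.0
```

The fingers closed on nothing. I lift a little and look.

Call:
arm_command([
  {"dx":0,"dy":0,"dz":0.04,"yaw":0,"jaw":0},
  {"dx":0,"dy":0,"dz":0.08,"yaw":0,"jaw":0},
  {"dx":0,"dy":0,"dz":0.12,"yaw":0,"jaw":0.65},
  {"dx":-0.04,"dy":0,"dz":0.15,"yaw":0,"jaw":0.65},
  {"dx":-0.05,"dy":0,"dz":0.15,"yaw":0,"jaw":0.65},
  {"dx":-0.05,"dy":0,"dz":0.15,"yaw":0,"jaw":0.65},
])

```text
clock: 19.35
eef_pos: [396.2, -334.0, 155.2]
tool_rot: [3.141, -0.0, -0.134]
force: [0.1, 0.0, 0.3]
width: 55.4
gripper_force: 0.0
```

```bash
python3 - <<'E'
from h import *
wr("w9",[9],[26],400)
E
```

```text
19.35 [ 396.2 -334.   155.2] [ 3.141 -0.    -0.134] [0.1 0.  0.3] 55.4
(9, 26) px [356.  32.] n 2632 z 18.1 rect [ 525.3 -416.1] [53.4 32.4] 0.1 mean [ 524.  -414.9   17.8]
(9, 26) px [177. 115.] n 4243 z 18.1 rect [ 476.4 -250.3] [100.2  32.5] 4.8 mean [ 478.8 -251.3   17.9]
(9, 26) px [ 28. 171.] n 2641 z 17.2 rect [460.4 -72.9] [155.3  68.2] 1.5 mean [446.2 -97.7  15.9]
(9, 26) px [271. 135.] n 3064 z 18.2 rect [ 449.  -332.9] [32.  79.6] 83.3 mean [ 450.7 -333.2   18.1]
```

View pics/w9.png

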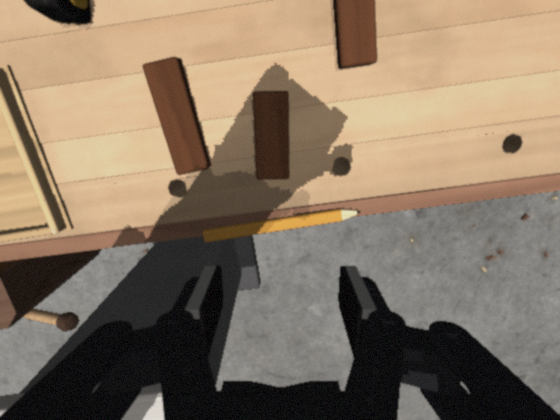

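plug_c has not moved (271,135), so either the grasp slipped or the width reading was wrong. I retry and check before lifting.

Call:
arm_command([
  {"dx":0.03,"dy":0.0005,"dz":-0.03,"yaw":0.6,"jaw":0.65},
  {"dx":0.052,"dy":0.0005,"dz":-0.07,"yaw":0.6,"jaw":0.65},
  {"dx":0.052,"dy":0.0005,"dz":-0.11,"yaw":0.6,"jaw":0.65},
  {"dx":0.052,"dy":0.0005,"dz":-0.135,"yaw":0.6,"jaw":0.65},
  {"dx":0.052,"dy":0.0005,"dz":-0.15,"yaw":0.6,"jaw":0.65},
  {"dx":0.052,"dy":0.0005,"dz":-0.15,"yaw":0.6,"jaw":0.65},
  {"dx":0.052,"dy":0.0005,"dz":-0.15,"yaw":0.6,"jaw":0.5},
  {"dx":0.052,"dy":0.0005,"dz":-0.15,"yaw":0.6,"jaw":0.4},
  {"dx":0.052,"dy":0.0005,"dz":-0.15,"yaw":0.6,"jaw":0.3},
  {"dx":0.052,"dy":0.0005,"dz":-0.15,"yaw":0.6,"jaw":0.3},
  {"dx":0.052,"dy":0.0005,"dz":-0.15,"yaw":0.6,"jaw":0.3},
])

```text
clock: 20.5
eef_pos: [450.3, -333.4, 5.4]
tool_rot: [3.141, -0.001, -0.121]
force: [-0.4, 0.9, 0.3]
width: 25.6
gripper_force: 0.0
```

```bash
python3 - <<'E'
from h import *
wr("w10",[9],[26],400)
s=read_state();print(s["gripper_force"],s["width"],s["eef_pos"])
E
```

```text
20.5 [ 450.3 -333.4    5.4] [ 3.141e+00 -1.000e-03 -1.210e-01] [-0.4  0.9  0.3] 25.6
(9, 26) px [438.  81.] n 10580 z 18.0 rect [ 529.1 -415.8] [32.7 60.4] 89.9 mean [ 530.8 -414.4   17.7]
(9, 26) px [115. 223.] n 12209 z 18.0 rect [ 476.6 -250.2] [99.7 33.1] 4.5 mean [ 481.5 -252.    17.6]
(9, 26) px [280. 255.] n 7887 z 18.1 rect [ 449.4 -332.9] [32.1 80.3] 83.2 mean [ 454.  -333.6   18. ]
0.0 25.430911610606138 [ 450.13012595 -333.40592899    5.16643642]
```

View pics/w10.png

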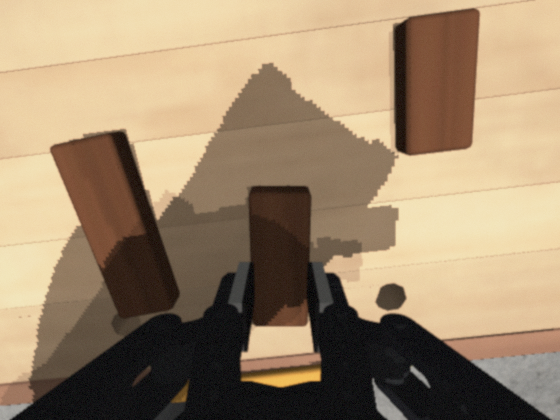

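The fingers (about 235 and 325, row 290) sit over or beside the plug (280,255). I check their true height from the depth image.

```bash
python3 - <<'E'
from h import *
z=np.load("w10.npz"); p=z["p"]; d=z["d"]
for v in range(250,345,10): print(v,[(u,*[int(round(t)) if t==t else -999 for t in p[v,u]]) for u in (222,230,238,244,250,280,310,318,324,332)])
E
```

```text
250 [(222, 454, -299, 0), (230, 453, -304, 0), (238, 452, -308, -1), (244, 452, -312, 0), (250, 459, -318, 16), (280, 458, -334, 18), (310, 448, -350, 0), (318, 447, -355, 0), (324, 447, -359, 0), (332, 446, -363, 0)]
260 [(222, 448, -298, 1), (230, 447, -303, 1), (238, 447, -308, 1), (244, 446, -311, 0), (250, 445, -315, 0), (280, 452, -333, 18), (310, 441, -350, 0), (318, 440, -355, 0), (324, 440, -358, 0), (332, 440, -363, 0)]
270 [(222, 441, -297, 1), (230, 440, -302, 0), (238, 463, -316, 45), (244, 463, -318, 45), (250, 463, -321, 47), (280, 447, -333, 19), (310, 460, -348, 47), (318, 459, -351, 46), (324, 459, -354, 47), (332, 433, -362, 0)]
280 [(222, 460, -309, 48), (230, 460, -312, 49), (238, 463, -317, 54), (244, 463, -320, 56), (250, 462, -322, 55), (280, 440, -332, 18), (310, 457, -347, 50), (318, 459, -350, 56), (324, 458, -353, 54), (332, 455, -357, 49)]
290 [(222, 460, -310, 56), (230, 460, -313, 57), (238, 463, -318, 62), (244, 463, -320, 63), (250, 459, -322, 56), (280, 434, -331, 19), (310, 452, -347, 50), (318, 459, -349, 62), (324, 460, -352, 64), (332, 455, -355,
[... 429 characters left out ...]
78), (332, 461, -353, 79)]
320 [(222, 464, -315, 83), (230, 464, -318, 84), (238, 464, -321, 83), (244, 456, -320, 73), (250, 446, -320, 59), (280, 415, -329, 19), (310, 440, -345, 55), (318, 452, -348, 72), (324, 460, -349, 83), (332, 459, -352, 83)]
330 [(222, 464, -316, 88), (230, 464, -319, 89), (238, 464, -321, 89), (244, 451, -320, 72), (250, 442, -319, 60), (280, 395, -326, 0), (310, -999, -999, -999), (318, 448, -347, 72), (324, 460, -349, 89), (332, 460, -351, 89)]
340 [(222, 464, -317, 93), (230, 468, -321, 99), (238, 468, -323, 99), (244, 447, -319, 72), (250, 390, -306, 1), (280, 387, -325, 1), (310, 384, -345, 0), (318, 442, -347, 71), (324, 465, -348, 99), (332, 465, -350, 99)]
```

```bash
python3 - <<'E'
from h import *
for n,t in (("w1",322.2),("w2",322.6),("w3",281.4),("w5",279.7),("w6",163.2),("w8",293.2),("w9",155.2),("w10",5.3)):
    z=np.load(n+".npz");d=z["d"];p=z["p"][...,2]
    m=(d>60)&(d<185); m[:240]=0
    if n in("w3","w5","w6"): m[:,245:315]=0
    q=p[m]; print(n,t,"lowest near pts minus tcp",np.percentile(q,[.2,1,5]).round(1)-t, "max depth",d[m].max())
E
```

```text
w1 322.2 lowest near pts minus tcp [43.9 47.6 58.6] max depth 150.82642
w2 322.6 lowest near pts minus tcp [43.6 47.6 58.4] max depth 150.04338
w3 281.4 lowest near pts minus tcp [37.5 44.2 69.2] max depth 152.93848
w5 279.7 lowest near pts minus tcp [37.5 44.2 69.2] max depth 154.3863
w6 163.2 lowest near pts minus tcp [11.5 15.7 19.1] max depth 184.98679
w8 293.2 lowest near pts minus tcp [35.9 40.5 54.5] max depth 157.53102
w9 155.2 lowest near pts minus tcp [35.6 40.4 54.5] max depth 159.95918
w10 5.3 lowest near pts minus tcp [ 6.6 11.6 12.5] max depth 184.99568
```

The fingertips are consistently about 33–36 mm above the reported TCP, so the reported tool is too long. The depth reading was a difference between two heights, so it stands. I go about 30 mm lower, watching the force.

Call:
arm_command([
  {"dx":-0.001,"dy":0,"dz":0,"yaw":0,"jaw":0.65},
  {"dx":-0.001,"dy":0,"dz":0,"yaw":0,"jaw":0.65},
  {"dx":-0.001,"dy":0,"dz":0,"yaw":0,"jaw":0.65},
  {"dx":-0.001,"dy":0,"dz":-0.01,"yaw":0,"jaw":0.65},
  {"dx":-0.001,"dy":0,"dz":-0.018,"yaw":0,"jaw":0.65},
  {"dx":-0.001,"dy":0,"dz":-0.023,"yaw":0,"jaw":0.65},
  {"dx":-0.001,"dy":0,"dz":-0.023,"yaw":0,"jaw":0.65},
  {"dx":-0.001,"dy":0,"dz":-0.023,"yaw":0,"jaw":0.65},
])

```text
clock: 21.35
eef_pos: [448.7, -333.1, -18.8]
tool_rot: [-3.141, 0.001, -0.121]
force: [0.2, 0.4, 0.3]
width: 55.5
gripper_force: 0.0
```

Call:
arm_command([
  {"dx":0,"dy":0,"dz":-0.002,"yaw":0,"jaw":0.65},
  {"dx":0,"dy":0,"dz":-0.004,"yaw":0,"jaw":0.65},
  {"dx":0,"dy":0,"dz":-0.004,"yaw":0,"jaw":0.65},
])

```text
clock: 21.65
eef_pos: [448.8, -333.1, -22.5]
tool_rot: [-3.142, 0.0, -0.121]
force: [-0.2, 0.0, -0.1]
width: 55.2
gripper_force: 0.0
```

```bash
python3 - <<'E'
from h import *
s=read_state(); im,d,P=cloud("wrist"); p=P[...,2]
print(s["eef_pos"],s["width"],s["force"])
m=(d>60)&(d<185); m[:255]=0; m[:,232:332]=0
for v in range(240,320,6): print(v,[tuple(np.nan_to_num(P[v,u]).round().astype(int)) for u in (196,204,212,352,360,368)])
E
```

```text
[ 448.84319046 -333.13254982  -22.49285332] 55.1718523117023 [-0.18036559  0.01178114 -0.06716286]
240 [(np.int64(471), np.int64(-294), np.int64(1)), (np.int64(471), np.int64(-298), np.int64(0)), (np.int64(470), np.int64(-302), np.int64(1)), (np.int64(462), np.int64(-370), np.int64(0)), (np.int64(461), np.int64(-374), np.int64(0)), (np.int64(0), np.int64(0), np.int64(0))]
246 [(np.int64(468), np.int64(-294), np.int64(0)), (np.int64(468), np.int64(-298), np.int64(0)), (np.int64(467), np.int64(-301), np.int64(-1)), (np.int64(459), np.int64(-370), np.int64(0)), (np.int64(458), np.int64(-374), np.int64(0)), (np.int64(458), np.int64(-378), np.int64(0))]
252 [(np.int64(465), np.int64(-293), np.int64(-1)), (np.int64(464), np.int64(-297), np.int64(0)), (np.int64(464), np.int64(-301), np.int64(0)), (np.int64(456), np.int64(-370), np.int64(0)), (np.int64(456), np.int64(-373), np.int64(1)), (np.int64(455), np.int64(-377), np.int64(0))]
258 [(np.int64(462), np.int64(-292), np.int64(0)), (np.int64(462), np.int64(-296), np.int64(1)), (np.int64(461), np.int64(-300), np.int64(0)), (np.int64(452), np
[... 2280 characters left out ...]
, np.int64(-361), np.int64(39)), (np.int64(455), np.int64(-363), np.int64(45)), (np.int64(455), np.int64(-366), np.int64(45))]
312 [(np.int64(463), np.int64(-305), np.int64(49)), (np.int64(461), np.int64(-307), np.int64(47)), (np.int64(453), np.int64(-306), np.int64(35)), (np.int64(449), np.int64(-361), np.int64(39)), (np.int64(455), np.int64(-362), np.int64(48)), (np.int64(455), np.int64(-365), np.int64(48))]
318 [(np.int64(459), np.int64(-303), np.int64(47)), (np.int64(459), np.int64(-306), np.int64(47)), (np.int64(450), np.int64(-305), np.int64(35)), (np.int64(448), np.int64(-361), np.int64(41)), (np.int64(453), np.int64(-362), np.int64(48)), (np.int64(457), np.int64(-364), np.int64(55))]
```

Call:
arm_command([
  {"dx":0,"dy":0,"dz":-0.004,"yaw":0,"jaw":0.65},
  {"dx":0,"dy":0,"dz":-0.007,"yaw":0,"jaw":0.65},
  {"dx":0,"dy":0,"dz":-0.007,"yaw":0,"jaw":0.5},
  {"dx":0,"dy":0,"dz":-0.007,"yaw":0,"jaw":0},
  {"dx":0,"dy":0,"dz":-0.007,"yaw":0,"jaw":0},
  {"dx":0,"dy":0,"dz":-0.007,"yaw":0,"jaw":0},
  {"dx":0,"dy":0,"dz":-0.007,"yaw":0,"jaw":0},
  {"dx":0,"dy":0,"dz":-0.007,"yaw":0,"jaw":0},
  {"dx":0,"dy":0,"dz":-0.007,"yaw":0,"jaw":0},
])

```text
clock: 22.6
eef_pos: [449.1, -333.5, -29.0]
tool_rot: [3.141, -0.001, -0.121]
force: [-0.8, -0.2, 6.5]
width: 30.7
gripper_force: 62.7
```

Gripped. I lift, carry to the tray and turn to the jig's yaw.

Call:
arm_command([
  {"dx":0,"dy":0,"dz":0.02,"yaw":0,"jaw":0},
  {"dx":0,"dy":0,"dz":0.05,"yaw":0,"jaw":0},
  {"dx":0,"dy":0,"dz":0.08,"yaw":0,"jaw":0},
  {"dx":0,"dy":0.04,"dz":0.09,"yaw":0,"jaw":0},
  {"dx":0.01,"dy":0.08,"dz":0.09,"yaw":4,"jaw":0},
  {"dx":0.01,"dy":0.12,"dz":0.09,"yaw":9,"jaw":0},
  {"dx":0.01,"dy":0.16,"dz":0.09,"yaw":9,"jaw":0},
  {"dx":0.01,"dy":0.2,"dz":0.09,"yaw":9,"jaw":0},
  {"dx":0.01,"dy":0.24,"dz":0.09,"yaw":9,"jaw":0},
  {"dx":0.011,"dy":0.27,"dz":0.09,"yaw":9,"jaw":0},
  {"dx":0.011,"dy":0.286,"dz":0.09,"yaw":9,"jaw":0},
  {"dx":0.011,"dy":0.286,"dz":0.09,"yaw":9,"jaw":0},
  {"dx":0.011,"dy":0.286,"dz":0.09,"yaw":9,"jaw":0},
  {"dx":0.011,"dy":0.286,"dz":0.06,"yaw":9,"jaw":0},
  {"dx":0.011,"dy":0.286,"dz":0.05,"yaw":9,"jaw":0},
  {"dx":0.011,"dy":0.286,"dz":0.05,"yaw":9,"jaw":0},
])

```text
clock: 24.2
eef_pos: [458.4, -48.5, 19.4]
tool_rot: [3.141, 0.003, 0.034]
force: [-0.3, -0.5, 0.2]
width: 30.7
gripper_force: 59.9
```

```bash
python3 - <<'E'
from h import *
wr("w11",[10,50],[23,75],700)
P=np.load("w11.npz")["p"]; print(P[180:300:12,280].round(0).tolist())
E
```

```text
24.2 [458.4 -48.5  19.4] [3.141e+00 3.000e-03 3.400e-02] [-0.3 -0.5  0.2] 30.7
(10, 23) px [541.  32.] n 1151 z 16.9 rect [ 572.8 -169.7] [31.8 13.5] 34.7 mean [ 575.1 -166.7   16.8]
(10, 23) px [277. 178.] n 10507 z 17.9 rect [474.7 -46.3] [126.8 116.3] 1.9 mean [498.9 -44.9  17.4]
(10, 23) px [126. 211.] n 2043 z 16.7 rect [481.1  43.7] [120.5  59.4] 40.9 mean [478.2  37.6  16.7]
(50, 75) px [45. 40.] n 3723 z 63.3 rect [552.5  41.9] [19.7 38.6] 46.4 mean [557.3  36.5  63.1]
(50, 75) px [247.  77.] n 860 z 63.6 rect [547.9 -33.3] [ 0.3 60.2] 1.8 mean [547.9 -33.4  63.6]
(50, 75) px [ 73. 266.] n 6778 z 63.4 rect [465.5  42. ] [84. 35.] 28.4 mean [468.8  41.3  63.1]
(50, 75) px [280. 283.] n 13761 z 66.5 rect [459.1 -48.2] [80.3 58.1] 1.6 mean [465.2 -48.1  66.1]
[[497.0, -47.0, 4.0], [490.0, -47.0, 3.0], [499.0, -47.0, 56.0], [497.0, -47.0, 66.0], [492.0, -47.0, 66.0], [486.0, -47.0, 67.0], [481.0, -47.0, 67.0], [476.0, -48.0, 66.0], [470.0, -48.0, 67.0], [464.0, -48.0, 67.0]]
```

Call:
arm_command([
  {"dx":0.001,"dy":0.001,"dz":-0.015,"yaw":0,"jaw":0},
  {"dx":0.001,"dy":0.001,"dz":-0.03,"yaw":0,"jaw":0},
  {"dx":0.001,"dy":0.001,"dz":-0.038,"yaw":0,"jaw":0},
  {"dx":0.001,"dy":0.001,"dz":-0.043,"yaw":0,"jaw":0},
  {"dx":0.001,"dy":0.001,"dz":-0.044,"yaw":0,"jaw":0},
  {"dx":0.001,"dy":0.001,"dz":-0.044,"yaw":0,"jaw":0},
])

```text
clock: 24.85
eef_pos: [461.2, -46.3, -22.9]
tool_rot: [-3.142, -0.001, 0.036]
force: [1.7, -1.1, 0.3]
width: 30.1
gripper_force: 59.9
```

Call:
arm_command([
  {"dx":0,"dy":0,"dz":-0.001,"yaw":0,"jaw":0},
  {"dx":0,"dy":0,"dz":-0.002,"yaw":0,"jaw":0},
  {"dx":0,"dy":0,"dz":-0.002,"yaw":0,"jaw":0},
])

```text
clock: 25.15
eef_pos: [461.3, -46.3, -25.0]
tool_rot: [-3.141, -0.001, 0.036]
force: [0.7, 1.1, 2.4]
width: 30.7
gripper_force: 61.2
```

Contact at the expected height (−25). I release, rise and look.

Call:
arm_command([
  {"dx":0,"dy":0,"dz":0,"yaw":0,"jaw":0.45},
  {"dx":0,"dy":0,"dz":0,"yaw":0,"jaw":0.6},
  {"dx":0,"dy":0,"dz":0,"yaw":0,"jaw":0.6},
  {"dx":0,"dy":0,"dz":0,"yaw":0,"jaw":0.6},
  {"dx":0,"dy":0,"dz":0.03,"yaw":0,"jaw":0.6},
  {"dx":0,"dy":0,"dz":0.08,"yaw":0,"jaw":0.6},
  {"dx":0,"dy":0,"dz":0.13,"yaw":0,"jaw":0.6},
  {"dx":0,"dy":0,"dz":0.18,"yaw":0,"jaw":0.6},
  {"dx":0,"dy":0,"dz":0.23,"yaw":0,"jaw":0.6},
  {"dx":-0.03,"dy":0,"dz":0.28,"yaw":0,"jaw":0.6},
  {"dx":-0.05,"dy":0,"dz":0.32,"yaw":0,"jaw":0.6},
  {"dx":-0.05,"dy":0,"dz":0.32,"yaw":0,"jaw":0.6},
  {"dx":-0.05,"dy":0,"dz":0.32,"yaw":0,"jaw":0.6},
])

```text
clock: 26.45
eef_pos: [411.1, -45.6, 295.5]
tool_rot: [-3.14, -0.003, 0.037]
force: [0.2, 0.8, -0.2]
width: 51.3
gripper_force: 0.0
```

```bash
python3 - <<'E'
from h import *
wr("w12",[3,20],[30,26],500)
z=np.load("w12.npz");h=cv2.cvtColor(z["im"],cv2.COLOR_RGB2HSV)
m=((z["p"][...,2]>19.5)&(z["p"][...,2]<26)&(h[...,2]<130)).astype(np.uint8)
n,l,s,c=cv2.connectedComponentsWithStats(m)
for i in range(1,n):
    if s[i,4]>300:
        q=z["p"][l==i]; print(c[i],np.median(q[:,2]),cv2.minAreaRect(q[:,:2].astype(np.float32)))
im,d,p=cloud("top"); Z=p[...,2]
for nm,lo,hi,b in (("handle",185,205,(140,200,190,245)),("plugs",10,26,(350,440,190,265))):
    m=np.zeros(Z.shape,np.uint8); x0,x1,y0,y1=b; m[y0:y1,x0:x1]=((Z>lo)&(Z<hi))[y0:y1,x0:x1]
    n,l,s,c=cv2.connectedComponentsWithStats(m)
    for i in range(1,n):
        if s[i,4]>30: q=p[l==i]; print(nm,np.nanmedian(q[:,2]),cv2.minAreaRect(q[:,:2].astype(np.float32)))
E
```

```text
26.45 [411.1 -45.6 295.5] [-3.14e+00 -3.00e-03  3.70e-02] [ 0.2  0.8 -0.2] 51.3
(3, 30) px [502.  13.] n 1444 z 25.9 rect [ 605.1 -308. ] [ 27.9 120.7] 2.4 mean [ 603.7 -298.1   25. ]
(3, 30) px [ 9. 80.] n 1370 z 10.5 rect [509.3 310.4] [21.9 90.2] 77.9 mean [509.3 306.8  13.1]
(3, 30) px [260. 123.] n 15498 z 5.1 rect [458.5   3.1] [159.8 224.2] 1.8 mean [466.1 -15.7  10.3]
(3, 30) px [436. 122.] n 2194 z 18.0 rect [ 476.1 -249.5] [99.9 33.1] 4.4 mean [ 477.7 -247.    17.1]
(3, 30) px [470. 208.] n 954 z 7.2 rect [ 359.5 -329.3] [ 13.1 164.4] 2.3 mean [ 359.2 -323.8    7.1]
(3, 30) px [262. 363.] n 3191 z 12.5 rect [ 63.9 -22.7] [160.3  80. ] 89.8 mean [ 74.6 -26.6  13.2]
(20, 26) px [500.  15.] n 518 z 24.0 rect [ 604.8 -302.1] [ 27.4 108.2] 2.1 mean [ 602.  -297.1   23.7]
(20, 26) px [283. 128.] n 1487 z 22.2 rect [461.4 -46.5] [78.2 31.6] 1.6 mean [462.6 -46.3  22.2]
[282.84231537 128.23952096] 22.153102554923635 ((461.4141845703125, -46.55885314941406), (78.21773529052734, 31.65955352783203), 1.6158126592636108)
handle 195.1246831255944 ((516.8433227539062, 350.309326171875), (23.580242156982422, 23.209217071533203), 78.51219940185547)
plugs 21.75132189285432 ((602.0330200195312, -301.6511535644531), (19.85930824279785, 106.6655502319336), 0.4409795105457306)
plugs 17.1448353938531 ((530.545166015625, -415.73858642578125), (60.18102264404297, 35.18217468261719), 2.924556255340576)
plugs 17.13531347592982 ((478.090087890625, -249.90499877929688), (98.90208435058594, 33.610050201416016), 4.2743988037109375)
```

```bash
python3 -c "
from cell import *
print(finish_job())"
```

```text
the job is handed in; nothing more can be done
None
```

I felt the mortise bottom at 80 mm, hung the rod back in its stand slot, laid plug_c (80 mm) flat in the jig's tray, and handed the job in at about 26.5 s; plug_a and plug_b are where they lay.

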